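# Show the bench camera the burst capacitor and its spare

### The job

Start the bench camera's recording by pressing the red button on the white recorder, then point straight down at the burst orange capacitor on the circuit board with your fingertips about 2 cm above it, and keep still there for two seconds. Then point in the same way at the orange spare capacitor in the tray for two seconds, and finish still pointing at it. Do not touch the board, the tray or any capacitor, and leave the things lying around where they are.

Things in the scene. Friction and masses are not known exactly. Their poses are not given: they have to be found in the camera images.
- record (a joint): travel of the red record button, m: 0 up, 0.006 fully pressed; springs back; 4 N holds it fully down. Counts as pressed beyond 0.0035
- record_top (a point): centre of the upper face of the red button (32 mm diameter, moves vertically), which stands on the white recorder; nothing higher stands within 80 mm of it
- recorder: white recorder box fixed to the bench, 130 (x) x 110 (y) x 42 mm high; origin at the centre of its underside; the red button stands on top, 20 mm from the centre towards its -x side, its face about 67 mm above the bench. It stands to the left or to the right of the board, the tray on the other side
- board: green circuit board fixed on 9 mm high standoffs on the blue mat, 150 (x) x 120 mm (y); origin at the centre of its footprint on the mat, the board's upper face 12 mm above it; carries three capacitors in changing places and lower parts up to 26 mm above its upper face
- board_orange_top (a point): top centre of the burst orange capacitor on the board (z up), the highest point of its brown dome, 40 mm above the board's upper face
- board_orange: burst capacitor soldered to the board, orange sleeve, brown bulged top, 40 mm high; round can, 25 mm diameter, standing upright; origin at the centre of its underside
- board_blue: sound capacitor soldered to the board, blue sleeve, flat silver top, 39 mm high; round can, 25 mm diameter, standing upright; origin at the centre of its underside
- board_black: sound capacitor soldered to the board, black sleeve, flat silver top, 39 mm high; round can, 25 mm diameter, standing upright; origin at the centre of its underside
- tray: grey open tray with three bays in a row along its x, fixed, 174 (x) x 66 (y) x 22 mm high, walls 3 mm; origin at the centre of its underside; one loose spare capacitor in each bay
- spare_orange_top (a point): top centre of the orange spare capacitor (z up), 38.5 mm above its underside
- spare_orange: loose spare capacitor in a tray bay, orange sleeve, flat silver top, 39 mm high; round can, 25 mm diameter, standing upright; origin at the centre of its underside
- spare_blue: loose spare capacitor in a tray bay, blue sleeve, flat silver top, 39 mm high; round can, 25 mm diameter, standing upright; origin at the centre of its underside
- spare_black: loose spare capacitor in a tray bay, black sleeve, flat silver top, 39 mm high; round can, 25 mm diameter, standing upright; origin at the centre of its underside
- phone: bystander, to be left alone: white phone lying face down, 72 x 152 x 9 mm
- screwdriver: bystander, to be left alone: red-handled screwdriver, 160 mm long, lying
- brush: bystander, to be left alone: small cleaning brush, 160 mm long, lying
- tweezers: bystander, to be left alone: closed steel tweezers, 120 x 9 x 6 mm, lying
- spool: bystander, to be left alone: blue spool of solder wire, 60 diameter, 40 mm high, upright
- jar: bystander, to be left alone: amber glass jar, 48 diameter, 45 mm high
Mind the look-alikes: they are no part of the job. What is shaped like the spare_orange but green is not meant.

How it is judged:
By the outcome, as a careful person would: the job done as asked, in the order asked, and still so for the second after the job is handed in, with the robot touching nothing.
It also fails if it takes over 51 s, if anything falls off the work surface, if the arm or the gripper's body presses on something with over 40 N, if the wrist force passes 120 N, or if a joint passes its speed limit or range.

### The arm

A 6-joint arm with a two-finger parallel gripper is mounted at the origin on the work surface. World frame = base frame: x ahead of the robot, y to its left, z up, the work surface at z = 0. Lengths are in mm, angles in degrees, forces in N, time in s.
With the tool pointing down it reaches from about 350 to 850 mm from the base axis. Payload 8.1 kg.
Tool frame: the origin (TCP) lies between the finger pads, 19 mm behind the fingertips; this is the grasp point; z points along the fingers, y is the line along which they close (so a half turn about z gives the same grasp; the last joint's range is limited). The gripper opens to 85 mm and grips with 20 to 120 N. Pads are 22 mm wide; open, the fingers measure 114 mm over their backs; the gripper's body (76 mm by 85 mm) begins 54 mm behind the grasp point. The pads swing forward as they close: fully open they stand 13 mm farther back than shut.
Start: joints at [65.237, 7.471, 85.268, -0, 87.261, -4.893], TCP at [203.913, 564.292, 249.992] pointing down, gripper open.
Joint ranges: [-169.43, 169.43], [-51.17, 129.36], [1.28, 143.12], [-76.62, 256.62], [0, 156.53], [-152.29, 152.29]. Speed limits (degrees/s): [136.94, 136.94, 159.86, 180, 180, 180].

### API

Orientations are given as [roll, pitch, yaw] about the fixed x, y, z axes, in that order (R = Rz(yaw) Ry(pitch) Rx(roll)).
In Python, from bench import r gives the robot as it stands. The module is installed in compiled form; this text tells all that it offers.
- The arm moves only by the shell command python3 -m handwheel 'ROWS' [FORCE]. ROWS is JSON, a list of rows, each a list of 7 numbers: the shift along the tool's x, y, z in m, then the turn, a rotation vector about the tool's x, y, z in degrees, then the finger opening in m, from 0 to 0.0854. In form: [[tx, ty, tz, ax, ay, az, claw], ...]. A call has 1 to 8 rows; each row shifts and turns the commanded pose from where the row before left it, along the tool's axes as they then stand; what a row does not reach is not made up. A row lasts 1/12 s, in which the tool goes at most 41.7 mm and 7.16 degrees, less where a joint would pass 70% of its speed; a pose out of reach is approached as far as the arm can. A call with a gripper value outside its range is refused whole. The fingers move at their own pace and stop on an object; FORCE is the grip in N (left out, the last holds). Time passes only in rows, so rows that do not move let the fingers close. It gives the time, the measured TCP pose, the force, the opening and the grip force at its end, in the units of the state.
- r.sense(): the state, without advancing time (a new reading comes with each control period).
- r.snapshot(name): name is "scene" or "top" or "wrist"; returns (picture, depth): 400x640x3 uint8, blue, green, red; 400x640 float32, mm along the optical axis (not along the pixel's ray), 0 where there is no reading.
- r.calibration(name): a dict with "vfov" (degrees; the focal length in pixels is half the picture's height over the tangent of half this angle, whatever the lens; pixels are square), "cx", "cy" (the principal point, pixels), "rvec" (rotation vector, rad) and "tvec" (3), from world to camera coordinates, as OpenCV has them; the wrist camera has in their place "tool_from_camera" (4x4, takes a point from camera to tool coordinates, whose origin is the TCP and whose axes are the flange's). Camera axes: x right, y down, z forward; pixel columns grow to the right and rows downward; lengths in mm; the calibration is good to about 2 mm. A picture is of the moment at which its call begins: read the wrist's pose just before it. calibration takes no time and is no camera call.
- r.hand_in(): hands the job in; it is judged then, once.
The state is a dict: "time": time; "joint_pos": joint angles; "qd": joint speeds; "joint_efforts": joint torques, N m; "tool_pos": TCP position; "tcp_rot": TCP orientation; "ft_force": force on the tool from outside, world axes, zero at the start; "wrist_torque": the same for the moment, N m; "finger_gap": finger opening in mm; "grip_force": force on a finger pad.
Only numpy, scipy, OpenCV 4.12 (cv2) and the standard library are available. Lean on these libraries where they do the work, as an engineer would, in place of code of your own. Each camera call takes 0.05 s, during which the arm holds its last target. There are 200 camera calls.

## Working session

There is one attempt and no reset: what is moved stays moved. The work goes in short steps, Python scripts to look and compute and a shell command to move; the robot and the scene stay as the last step left them, time stands still between calls to the robot, and variables do not carry over. Pictures are saved under pics/ and viewed, at most 10 in all, crops included, and the job is handed in when it is done.

```bash
mkdir -p pics; cat > h.py <<'E'
import numpy as np, cv2
from bench import r
from scipy.spatial.transform import Rotation as R
def cam(n):
    c=r.calibration(n); f=200/np.tan(np.radians(c["vfov"])/2)
    return c,f
def world(n,u,v,d=None,z=None):
    c,f=cam(n); M=R.from_rotvec(np.ravel(c["rvec"])).as_matrix(); t=np.ravel(c["tvec"])
    ray=np.array([(u-c["cx"])/f,(v-c["cy"])/f,1.])
    o=-M.T@t; w=M.T@ray
    if d is None: d=(z-o[2])/w[2]
    return o+w*d
E
python3 - <<'E'
from h import *
for n in("scene","top"):
    p,d=r.snapshot(n); cv2.imwrite(f"pics/{n}0.png",p); np.save(f"{n}.npy",d); print(r.calibration(n))
s=r.sense();print(s["tool_pos"],s["tcp_rot"],s["time"],s["finger_gap"])
E
```

```text
{'vfov': 46.85315618740693, 'cx': 328.0302815418528, 'cy': 194.1420049470842, 'rvec': array([ 1.13743074,  2.2338558 , -1.05980462]), 'tvec': array([ 341.13678518, -256.96279821, 1618.31397206])}
{'vfov': 56.37445888710229, 'cx': 326.1380056491041, 'cy': 196.35536710058602, 'rvec': array([ 2.14088387, -2.06565761,  0.23266999]), 'tvec': array([-16.1584378 , 630.00824943, 948.05110284])}
[203.72853941 563.86352268 249.03892576] [-1.79903895e+02 -7.92035255e-03  1.60127283e+02] 0.1 85.19634151346054
```

View pics/top0.png

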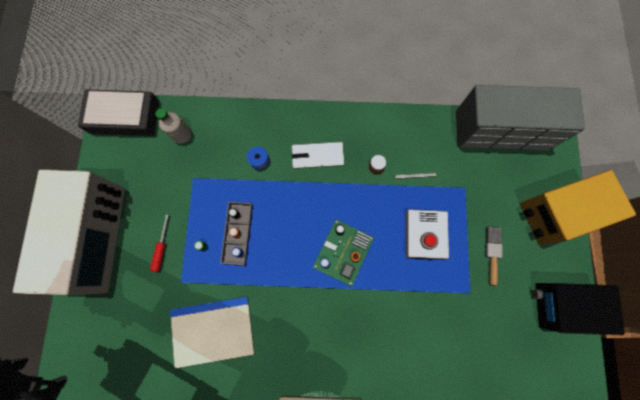

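View pics/scene0.png

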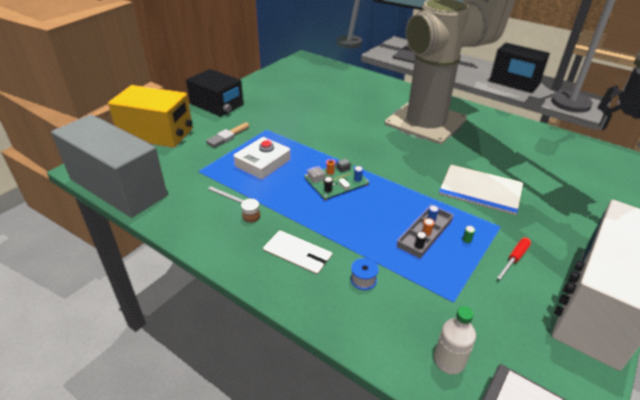

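Top view: red button on the recorder at (431,241); orange cans at (356,257) on the board, with a dark brown top, and at (234,232) in the tray's middle bay, with a silver top. The green look-alike stands outside the tray at (199,245). In the scene view the same things appear at (266,146), (330,166) and (429,228). Next I measure these and check them in an enlarged crop.

```bash
python3 - <<'E'
from h import *
p=cv2.imread("pics/top0.png"); q=cv2.imread("pics/scene0.png"); D={"top":np.load("top.npy"),"scene":np.load("scene.npy")}
a=cv2.resize(p[195:295,190:460],None,fx=2.9,fy=2.9,interpolation=cv2.INTER_CUBIC)
b=cv2.resize(q[125:260,225:485],None,fx=2.15,fy=2.15,interpolation=cv2.INTER_CUBIC)
w=max(a.shape[1],b.shape[1]); pad=lambda i:cv2.copyMakeBorder(i,0,0,0,w-i.shape[1],0)
cv2.imwrite("pics/crop1.png",np.vstack([pad(a),pad(b)]))
print(w,a.shape,b.shape)
def blobs(n,im,roi,hmax):
    h=cv2.cvtColor(im,cv2.COLOR_BGR2HSV)
    m=(((h[...,0]<hmax)|(h[...,0]>172))&(h[...,1]>110)&(h[...,2]>70)).astype(np.uint8)
    k=np.zeros_like(m);x0,y0,x1,y1=roi;k[y0:y1,x0:x1]=1;m*=k
    N,l,s,c=cv2.connectedComponentsWithStats(m)
    for i in range(1,N):
        if s[i,4]<8: continue
        dd=np.median(D[n][l==i]); print(n,s[i],c[i].round(1),im[l==i].mean(0).round(),"w",world(n,*c[i],d=dd).round(1))
blobs("top",p,(190,185,465,290),18); blobs("scene",q,(210,130,490,280),18)
for n,u,v in(("top",270,235),("top",290,270),("top",415,240),("top",300,120),("scene",300,205)): print(n,u,v,world(n,u,v,d=D[n][v,u]).round(1))
E
```

```text
783 (290, 783, 3) (290, 559, 3)
top [232 228   7   9  23] [236.  232.8] [ 49.  75. 118.] w [525.3 250.1  41.1]
top [424 234  13  13 123] [429.9 239.8] [ 40.  42. 169.] w [ 522.  -274.6   67.1]
top [351 252   9  10  75] [355.  256.3] [ 34.  72. 118.] w [472.2 -76.5  53.8]
scene [234 130   5   3  10] [235.8 130.6] [105. 150. 190.] w [ 465.9 -458.5   13.5]
scene [261 141  10   6  49] [265.8 143.4] [ 85.  82. 219.] w [ 524.2 -273.2   64.7]
scene [327 161   8  14  88] [330.1 167.2] [ 39.  81. 150.] w [479.3 -72.   39.8]
scene [244 212  15  10  78] [251.8 217. ] [ 46.  70. 103.] w [ 752.  -123.2   16.1]
scene [423 220  11  16  92] [427.4 228. ] [ 45.  82. 147.] w [534.2 261.1  29.8]
top 270 235 [526.8 162.2   4.4]
top 290 270 [431.3  99.8   4.7]
top 415 240 [ 522.7 -240.1   44.5]
top 300 120 [8.825e+02 9.520e+01 2.000e-01]
scene 300 205 [628.6 -64.4   3. ]
```

View pics/crop1.png

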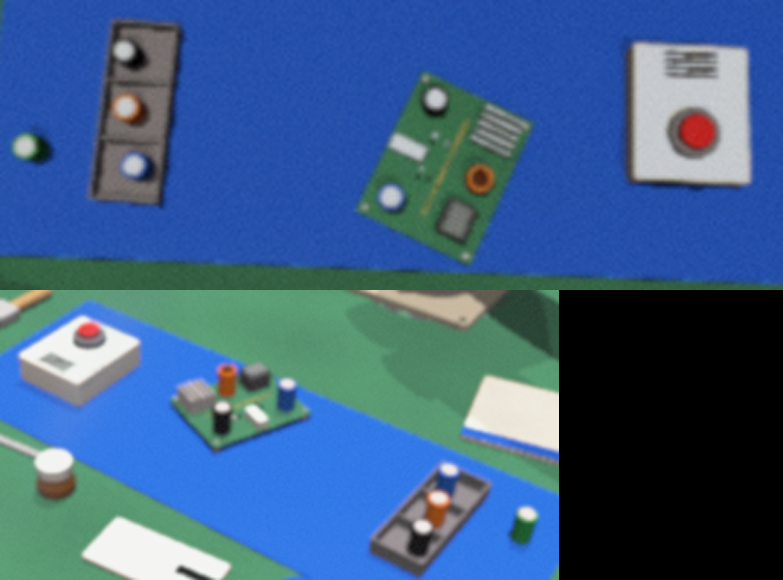

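The crop confirms it: the burst one has an orange sleeve and brown top (top view 355,256), and the spare has an orange sleeve and silver top in the middle bay (233,232). The other cans are blue and black, and the green one stands off the tray. Heights fit (button 67, recorder 44, mat about 4). Moving to above the button, closing the fingers on the way.

```bash
python3 -m handwheel '[[-0.0333,-0.0246,0,0,0,0,0],[-0.0333,-0.0246,0,0,0,0,0],[-0.0333,-0.0246,0,0,0,0,0],[-0.0333,-0.0246,0,0,0,0,0],[-0.0333,-0.0246,0,0,0,0,0],[-0.0333,-0.0246,0,0,0,0,0]]' 20
python3 -m handwheel '[[-0.0333,-0.0246,0,0,0,0,0],[-0.0333,-0.0246,0,0,0,0,0],[-0.0333,-0.0246,0,0,0,0,0],[-0.0333,-0.0246,0,0,0,0,0],[-0.0333,-0.0246,0,0,0,0,0],[-0.0333,-0.0246,0,0,0,0,0]]'
python3 -m handwheel '[[-0.0167,-0.035,0,0,0,0,0],[-0.0167,-0.035,0,0,0,0,0],[-0.0167,-0.035,0,0,0,0,0],[-0.0167,-0.035,0,0,0,0,0],[-0.0167,-0.035,0,0,0,0,0]]'
python3 - <<'E'
from h import *
p,d=r.snapshot("wrist"); cv2.imwrite("pics/w1.png",p); np.save("w1.npy",d)
c=r.calibration("wrist"); print(c)
s=r.sense();print(s["tool_pos"],s["tcp_rot"],s["time"],s["finger_gap"],s["qd"].round(1) if hasattr(s["qd"],"round") else s["qd"])
E
```

```text
time: 0.6
tool_pos: [342.0, 355.7, 249.5]
tcp_rot: [-180.0, -0.0, 160.2]
ft_force: [0.5, -0.1, 0.4]
finger_gap: 12.1
grip_force: 0.0
time: 1.1
tool_pos: [479.9, 148.9, 249.8]
tcp_rot: [-180.0, -0.0, 160.1]
ft_force: [1.3, 0.1, -0.0]
finger_gap: -0.1
grip_force: 0.0
time: 1.52
tool_pos: [498.0, -44.0, 249.6]
tcp_rot: [-180.0, -0.0, 160.1]
ft_force: [0.8, -0.2, -0.2]
finger_gap: 0.4
grip_force: 0.0
{'vfov': 69.24174898735248, 'cx': 319.23565137978426, 'cy': 198.26244616092424, 'tool_from_camera': array([[ 1.57662314e-03, -9.63110184e-01, -2.69102744e-01,
         6.78701484e+01],
       [ 9.99998648e-01,  1.39266836e-03,  8.74490989e-04,
        -7.37849561e-02],
       [-4.67460301e-04, -2.69103759e-01,  9.63111078e-01,
        -1.24692927e+02],
       [ 0.00000000e+00,  0.00000000e+00,  0.00000000e+00,
         1.00000000e+00]])}
[498.32986618 -50.44395389 249.60804771] [-1.79768977e+02  5.82835416e-02  1.59911361e+02] 1.5667 -0.007221301023741641 [ 5.3 -0.6  0.7  0.8  0.3  9.3]
```

View pics/w1.png

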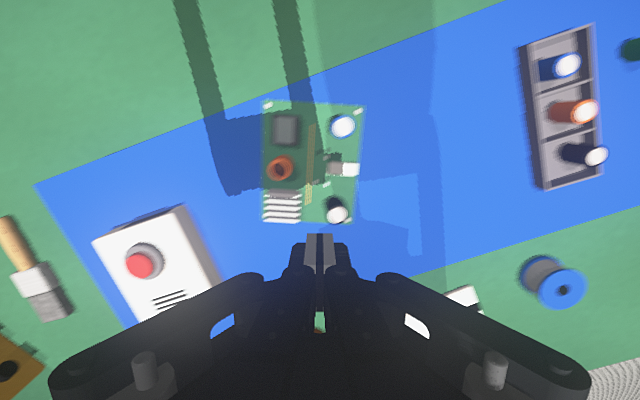

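Wrist view: button (138,265) on the recorder, burst cap with brown dome (281,167), orange spare with silver top (584,111). Measuring all three from here, now that the arm has settled.

```bash
cat >> h.py <<'E'
def wpose():
    s=r.sense(); T=np.eye(4); T[:3,:3]=R.from_euler("xyz",s["tcp_rot"],degrees=True).as_matrix(); T[:3,3]=s["tool_pos"]
    return s,T@np.array(r.calibration("wrist")["tool_from_camera"])
def ww(T,u,v,z=None,d=None):
    c,f=cam("wrist"); ray=T[:3,:3]@np.array([(u-c["cx"])/f,(v-c["cy"])/f,1.])
    if d is None: d=(z-T[2,3])/ray[2]
    return T[:3,3]+d*ray
E
python3 - <<'E'
from h import *
s,T=wpose(); p,d=r.snapshot("wrist"); cv2.imwrite("pics/w2.png",p)
h=cv2.cvtColor(p,cv2.COLOR_BGR2HSV)
def rep(name,m,roi,z):
    k=np.zeros(m.shape,np.uint8);x0,y0,x1,y1=roi;k[y0:y1,x0:x1]=1;m=m.astype(np.uint8)*k
    N,l,st,c=cv2.connectedComponentsWithStats(m);i=1+np.argmax(st[1:,4])
    ct=max(cv2.findContours((l==i).astype(np.uint8),0,1)[0],key=cv2.contourArea);e=cv2.fitEllipse(ct)
    dd=np.median(d[l==i][d[l==i]>0])
    print(name,st[i],c[i].round(1),np.round(e[0],1),np.round(e[1],1),"depth",ww(T,*e[0],d=dd).round(1),"plane",ww(T,*e[0],z=z).round(1))
H,S,V=h[...,0],h[...,1],h[...,2]
rep("button",((H<6)|(H>174))&(S>140),(100,220,190,310),67)
rep("burst",((H<18)|(H>174))&(S>110),(250,140,310,200),56)
rep("spare silver",(S<70)&(V>140),(565,90,615,135),45)
rep("tray-blue silver",(S<70)&(V>140),(550,45,590,80),45)
P=cv2.resize(p[130:205,235:375],None,fx=5,fy=5);cv2.imwrite("pics/w2c.png",np.hstack([P[:, :],]))
for n,u,v in(("mat",430,150),("board",310,110),("rec",185,260),("dome",280,169)): print(n,ww(T,u,v,d=d[v,u]).round(1))
n="top"
print(world(n,430.7,240.2,z=67),world(n,355.5,256.4,z=56),world(n,233.4,231.6,z=45)); print(s["tool_pos"],s["tcp_rot"],r.sense()["time"])
E
```

```text
button [134 253  11  21  30] [137.1 263.8] [149.8 263. ] [23.1 32. ] depth [ 521.5 -271.6   67.4] plane [ 521.6 -271.9   67. ]
burst [278 152  23  24 260] [289.5 162.3] [289.  163.6] [20.7 24.4] depth [469.7 -76.6  52.5] plane [469.3 -76.1  56. ]
spare silver [588  97  18  19 253] [596.7 106.1] [596.7 106.1] [15.1 19.3] depth [525.9 257.1  45.7] plane [526.1 257.7  45. ]
tray-blue silver [570  49  19  20 290] [579.1  58.8] [579.1  58.8] [16.3 20.6] depth [471.7 244.8  45.6] plane [471.8 245.3  45. ]
mat [519.7  89.8   4.9]
board [422.9 -35.4  15.6]
rec [ 538.9 -245.    46. ]
dome [471.8 -88.1  53.8]
[ 521.10145688 -276.67064728   67.        ] [471.90864592 -77.7456318   56.        ] [527.8646124  256.68976685  45.        ]
[498.32986618 -50.44395389 249.60804771] [-1.79768977e+02  5.82835416e-02  1.59911361e+02] 1.6167
```

View pics/w2c.png

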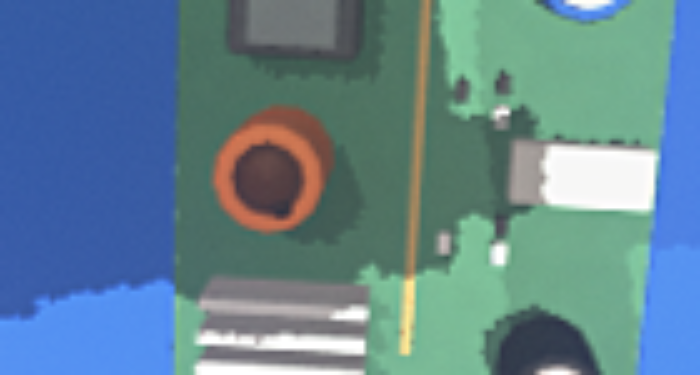

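```bash
python3 -m handwheel '[[-0.017,-0.0356,0.008,0,0,0,0],[-0.017,-0.0356,0.008,0,0,0,0],[-0.017,-0.0356,0.008,0,0,0,0],[-0.017,-0.0356,0.008,0,0,0,0],[-0.017,-0.0356,0.008,0,0,0,0],[-0.0106,-0.0222,0.01,0,0,0,0],[-0.005,-0.0106,0.01,0,0,0,0],[0,0,0,0,0,0,0]]'
python3 -m handwheel '[[0,0,0,0,0,0,0],[0,0,0,0,0,0,0],[0,0,0,0,0,0,0],[0,0,0,0,0,0,0]]'
python3 - <<'E'
from h import *
s,T=wpose(); p,d=r.snapshot("wrist"); cv2.imwrite("pics/w3.png",p)
print(s["tool_pos"],s["tcp_rot"],np.round(s["qd"],1))
h=cv2.cvtColor(p,cv2.COLOR_BGR2HSV);H,S,V=cv2.split(h)
m=(((H<9)|(H>172))&(S>110)&(V>50)).astype(np.uint8)
N,l,st,c=cv2.connectedComponentsWithStats(m)
for i in range(1,N):
    if st[i,4]>80: print(st[i],c[i].round(1),ww(T,*c[i],z=67).round(1),ww(T,*c[i],d=np.median(d[l==i])).round(1))
E
```

```text
time: 2.28
tool_pos: [520.0, -275.6, 186.7]
tcp_rot: [180.0, -0.3, 160.0]
ft_force: [-0.7, 0.8, 0.4]
finger_gap: 0.0
grip_force: 0.0
time: 2.62
tool_pos: [522.0, -273.4, 190.9]
tcp_rot: [-180.0, 0.1, 160.2]
ft_force: [0.2, -0.3, -1.0]
finger_gap: -0.2
grip_force: 0.0
[ 522.01764395 -273.36358549  190.94249915] [-1.79994110e+02  7.30083511e-02  1.60228241e+02] [-0.3  0.2 -0.1 -0.1 -0.2 -0.1]
[482  47  34  34 506] [496.5  65.6] [ 468.4 -105.4   67. ] [469.6 -88.6  38.2]
[298 178  34  35 907] [314.4 195.2] [ 519.6 -276.9   67. ] [ 519.5 -276.9   67.6]
```

View pics/w3.png

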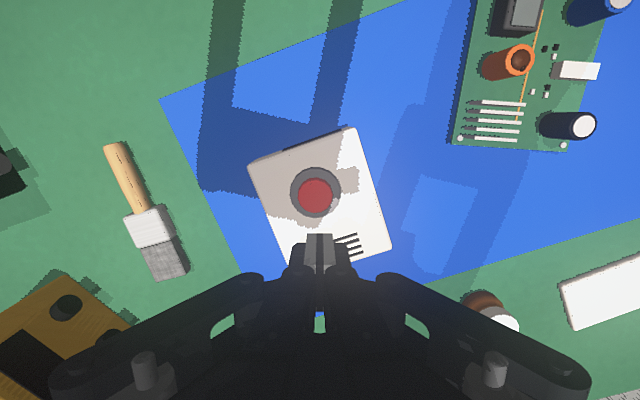

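Button (315,195) measured at (519.6, -276.9, 67.5), consistent with the top view. Descending.

```bash
python3 -m handwheel '[[0.0009,-0.0035,0.03,0,0,0,0],[0,0,0.03,0,0,0,0],[0,0,0.025,0,0,0,0],[0,0,0.01,0,0,0,0],[0,0,0,0,0,0,0],[0,0,0,0,0,0,0],[0,0,0,0,0,0,0]]'
python3 -m handwheel '[[0,0,0.005,0,0,0,0],[0,0,0.003,0,0,0,0],[0,0,0.001,0,0,0,0],[0,0,0.001,0,0,0,0],[0,0,0,0,0,0,0],[0,0,0,0,0,0,0]]'
python3 -m handwheel '[[0,0,0.001,0,0,0,0],[0,0,0.001,0,0,0,0],[0,0,0,0,0,0,0],[0,0,0,0,0,0,0]]'
```

```text
time: 3.25
tool_pos: [520.7, -278.1, 97.3]
tcp_rot: [-180.0, 0.2, 160.1]
ft_force: [-0.6, -0.6, 1.0]
finger_gap: 0.0
grip_force: 0.0
time: 3.75
tool_pos: [519.5, -277.6, 85.2]
tcp_rot: [-180.0, 0.0, 160.1]
ft_force: [0.2, -1.0, 1.4]
finger_gap: 0.3
grip_force: 0.6
time: 4.08
tool_pos: [519.5, -277.7, 83.2]
tcp_rot: [-180.0, 0.0, 160.1]
ft_force: [0.6, 0.0, 2.1]
finger_gap: 0.1
grip_force: 1.1
```

```bash
python3 -m handwheel '[[0,0,0.001,0,0,0,0],[0,0,0.001,0,0,0,0],[0,0,0,0,0,0,0],[0,0,0,0,0,0,0]]'
python3 -m handwheel '[[0,0,0.001,0,0,0,0],[0,0,0,0,0,0,0],[0,0,0,0,0,0,0]]'
```

```text
time: 4.42
tool_pos: [519.5, -277.7, 81.1]
tcp_rot: [-180.0, 0.0, 160.1]
ft_force: [0.7, -0.1, 3.0]
finger_gap: 0.1
grip_force: 1.6
time: 4.67
tool_pos: [519.5, -277.6, 80.1]
tcp_rot: [-180.0, 0.0, 160.1]
ft_force: [1.0, -0.7, 3.7]
finger_gap: 0.3
grip_force: 1.8
```

```bash
python3 -m handwheel '[[0,0,0.001,0,0,0,0],[0,0,0,0,0,0,0],[0,0,0,0,0,0,0],[0,0,0,0,0,0,0],[0,0,0,0,0,0,0]]'
```

```text
time: 5.08
tool_pos: [519.6, -277.7, 79.7]
tcp_rot: [-180.0, 0.0, 160.1]
ft_force: [-2.3, 0.4, 7.8]
finger_gap: 0.1
grip_force: 4.2
```

Bottomed out: force rose past 4 N at 6+ mm of travel. Retracting and going above the burst capacitor.

```bash
python3 -m handwheel '[[0,0,-0.03,0,0,0,0],[0,0,-0.038,0,0,0,0],[0,0,-0.028,0,0,0,0],[0,0,-0.015,0,0,0,0]]'
python3 -m handwheel '[[0.0205,0.0309,0,0,0,0,0],[0.0205,0.0309,0,0,0,0,0],[0.0205,0.0309,0,0,0,0,0],[0.0205,0.0309,0,0,0,0,0],[0.0205,0.0309,0,0,0,0,0],[0.0117,0.0174,0,0,0,0,0],[0,0,0,0,0,0,0],[0,0,0,0,0,0,0]]'
python3 -m handwheel '[[0,0,0,0,0,0,0],[0,0,0,0,0,0,0],[0,0,0,0,0,0,0],[0,0,0,0,0,0,0]]'
cat > look.py <<'E'
from h import *
import sys
s,T=wpose(); p,d=r.snapshot("wrist"); cv2.imwrite(sys.argv[1],p)
print(s["tool_pos"],s["tcp_rot"],np.round(s["qd"],1),s["time"])
H,S,V=cv2.split(cv2.cvtColor(p,cv2.COLOR_BGR2HSV))
m=(((H<20)|(H>172))&(S>110)&(V>40)).astype(np.uint8)
N,l,st,c=cv2.connectedComponentsWithStats(m)
for i in range(1,N):
    if st[i,4]>80:
        k=(l==i)&(d>0); v,u=np.nonzero(k)
        P=np.array([ww(T,a,b,d=d[b,a]) for a,b in zip(u,v)])
        t=P[P[:,2]>P[:,2].max()-8]; print(st[i],c[i].round(1),"zmax",P[:,2].max().round(1),"top bbox centre",((t.max(0)+t.min(0))/2).round(1),"size",np.ptp(t,axis=0).round(1))
E
python3 look.py pics/w4.png
```

```text
time: 5.42
tool_pos: [520.4, -278.2, 193.9]
tcp_rot: [-179.9, 0.2, 160.1]
ft_force: [0.2, 0.1, 0.5]
finger_gap: -0.1
grip_force: 0.0
time: 6.08
tool_pos: [469.9, -76.1, 189.5]
tcp_rot: [-180.0, -0.0, 160.3]
ft_force: [-0.3, -0.7, 0.6]
finger_gap: -0.2
grip_force: 0.0
time: 6.42
tool_pos: [470.4, -77.9, 189.8]
tcp_rot: [-180.0, -0.0, 160.1]
ft_force: [-0.2, -0.9, 0.6]
finger_gap: 0.0
grip_force: 0.0
[470.4335372  -77.92957366 189.8076218 ] [-1.79992450e+02 -2.47989665e-02  1.60051069e+02] [ 0.2 -0.1  0.1  0.1  0.   0.2] 6.4167
[306 175  26  32 423] [318.8 188.3] zmax 55.4 top bbox centre [470.7 -78.2  51.5] size [23.5 23.9  7.9]
[133 295  32  26 570] [147.2 306.5] zmax 243.7 top bbox centre [ 442.5 -121.   243.3] size [0.2 0.1 0.7]
```

View pics/w4.png

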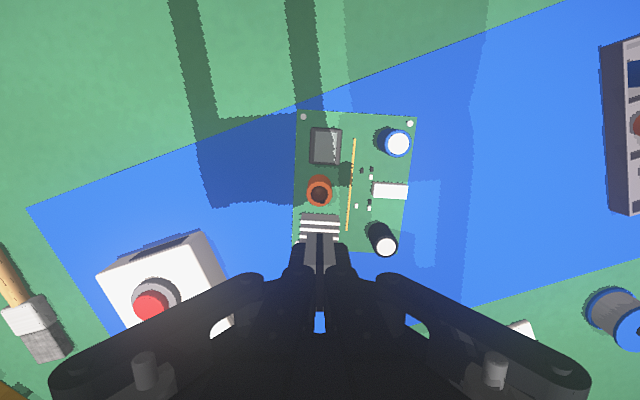

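Burst cap's top ring is at (319,190), i.e. (470.7, -78.2), top at 55–56 mm, directly below the TCP. Descending 95 mm to a tip height of 76, then holding.

```bash
python3 -m handwheel '[[0,0,0.03,0,0,0,0],[0,0,0.03,0,0,0,0],[0,0,0.02,0,0,0,0],[0,0,0.01,0,0,0,0],[0,0,0.004,0,0,0,0],[0,0,0.001,0,0,0,0],[0,0,0,0,0,0,0],[0,0,0,0,0,0,0]]'
for i in 1 2 3 4; do python3 -m handwheel '[[0,0,0,0,0,0,0],[0,0,0,0,0,0,0],[0,0,0,0,0,0,0],[0,0,0,0,0,0,0],[0,0,0,0,0,0,0],[0,0,0,0,0,0,0],[0,0,0,0,0,0,0],[0,0,0,0,0,0,0]]' | head -2; done
```

```text
time: 7.13
tool_pos: [471.6, -77.4, 96.6]
tcp_rot: [180.0, 0.1, 160.1]
ft_force: [0.1, -0.6, 0.1]
finger_gap: 0.0
grip_force: 0.0
time: 7.8
tool_pos: [470.4, -77.0, 95.0]
time: 8.47
tool_pos: [470.4, -77.1, 95.0]
time: 9.13
tool_pos: [470.4, -77.1, 95.0]
time: 9.8
tool_pos: [470.4, -77.1, 95.0]
```

```bash
python3 -m handwheel '[[0,0,0,0,0,0,0],[0,0,0,0,0,0,0],[0,0,0,0,0,0,0],[0,0,0,0,0,0,0],[0,0,0,0,0,0,0],[0,0,0,0,0,0,0],[0,0,0,0,0,0,0],[0,0,0,0,0,0,0]]' | head -2
python3 -m handwheel '[[0,0,-0.03,0,0,0,0],[0,0,-0.035,0,0,0,0],[0,0,-0.03,0,0,0,0]]' | head -2
python3 -m handwheel '[[0.007,0.0385,0,0,0,0,0],[0.007,0.0385,0,0,0,0,0],[0.007,0.0385,0,0,0,0,0],[0.007,0.0385,0,0,0,0,0],[0.007,0.0385,0,0,0,0,0],[0.007,0.0385,0,0,0,0,0],[0.007,0.0385,0,0,0,0,0],[0.007,0.0385,0,0,0,0,0]]' | head -2
python3 -m handwheel '[[0.0044,0.0254,0,0,0,0,0],[0,0,0,0,0,0,0],[0,0,0,0,0,0,0],[0,0,0,0,0,0,0],[0,0,0,0,0,0,0],[0,0,0,0,0,0,0],[0,0,0,0,0,0,0]]'
python3 look.py pics/w5.png
```

```text
time: 10.47
tool_pos: [470.4, -77.1, 95.0]
time: 10.72
tool_pos: [469.9, -76.9, 191.2]
time: 11.38
tool_pos: [522.4, 233.7, 190.0]
time: 11.97
tool_pos: [527.1, 256.0, 190.1]
tcp_rot: [180.0, 0.0, 160.0]
ft_force: [-0.1, 0.5, -0.8]
finger_gap: -0.3
grip_force: 0.0
[527.08167531 255.96522722 190.14505633] [1.79998096e+02 1.26661670e-02 1.60041646e+02] [ 0.1  0.1 -0.2  0.1 -0.   0.2] 11.9667
[ 486    0   38   82 2533] [505.5  37.6] zmax 28.8 top bbox centre [456.8 466.   24.8] size [69.7 24.3  8. ]
[308 178  24  24 148] [319.7 188.1] zmax 46.6 top bbox centre [526.1 257.3  44.7] size [23.3 23.3  3.7]Traceback (most recent call last):
  File "look.py", line 11, in <module>
    P=np.array([ww(T,a,b,d=d[b,a]) for a,b in zip(u,v)])
                ~~^^^^^^^^^^^^^^^^
  File "h.py", line 17, in ww
    c,f=cam("wrist"); ray=T[:3,:3]@np.array([(u-c["cx"])/f,(v-c["cy"])/f,1.])
        ~~~^^^^^^^^^
  File "h.py", line 5, in cam
    c=r.calibration(n); f=200/np.tan(np.radians(c["vfov"])/2)
ValueError: time passes only in moves, steps and waits
```

View pics/w5.png

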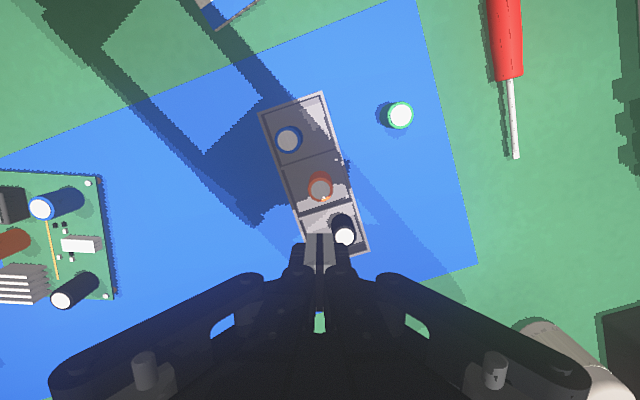

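The traceback came from calling calibration once per pixel, and nothing moved. The orange spare (320,188) between the blue and black cans is at (526.1, 257.3), top about 45.5 mm. Correcting by 1 mm and descending 105.5 mm to a tip height of 65.5.

```bash
python3 -m handwheel '[[0.0012,0.0006,0.03,0,0,0,0],[0,0,0.03,0,0,0,0],[0,0,0.025,0,0,0,0],[0,0,0.013,0,0,0,0],[0,0,0.006,0,0,0,0],[0,0,0.0015,0,0,0,0],[0,0,0,0,0,0,0],[0,0,0,0,0,0,0]]'
for i in 1 2 3 4 5; do python3 -m handwheel '[[0,0,0,0,0,0,0],[0,0,0,0,0,0,0],[0,0,0,0,0,0,0],[0,0,0,0,0,0,0],[0,0,0,0,0,0,0],[0,0,0,0,0,0,0],[0,0,0,0,0,0,0],[0,0,0,0,0,0,0]]' | head -4; done
```

```text
time: 12.68
tool_pos: [527.3, 258.4, 86.4]
tcp_rot: [179.9, 0.1, 160.1]
ft_force: [0.3, -0.3, -0.1]
finger_gap: -0.2
grip_force: 0.0
time: 13.35
tool_pos: [525.9, 258.0, 84.4]
tcp_rot: [-180.0, -0.0, 160.1]
ft_force: [-0.4, 0.7, -0.4]
time: 14.02
tool_pos: [526.0, 258.0, 84.5]
tcp_rot: [180.0, 0.0, 160.1]
ft_force: [0.1, 0.6, 0.3]
time: 14.68
tool_pos: [526.0, 258.0, 84.5]
tcp_rot: [-180.0, -0.0, 160.1]
ft_force: [-0.3, -0.5, -0.0]
time: 15.35
tool_pos: [526.0, 258.0, 84.5]
tcp_rot: [180.0, 0.0, 160.1]
ft_force: [0.5, 0.1, -0.2]
time: 16.02
tool_pos: [526.0, 258.0, 84.5]
tcp_rot: [-180.0, 0.0, 160.1]
ft_force: [0.2, -0.3, -0.1]
```

```bash
python3 -c "
from bench import r
print(r.hand_in())"
```

```text
the job is handed in; nothing more can be done
None
```

I pressed the record button to its stop, then pointed about 2 cm above the burst orange capacitor and then the orange spare for over two seconds each. I handed the job in at about 16 s, still pointing at the spare; the only contact force measured was on the button.

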